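# Load a tissue grinder and press its pestle home

## Task

Swing the metal cover of the tissue grinder aside by its pin and leave it aside. Take the long slim pestle (round handle) out of the drying stand, lower it into the grinder's glass tube and let go, so that it stands by itself on the stiff plug inside; then push it down from above until its collar sits fully home on the tube's rim. Leave the other two pestles in the stand and do not knock over or push away the bottle, the measuring cylinder, the beaker or the tube rack.

Things in the scene. Friction and masses are not known exactly. Their poses are not given: they have to be found in the camera images.
- grinder: tissue grinder, fixed to the bench: grey base 130 x 80 x 20 mm, upright glass tube of 15 mm bore, its mouth 135 mm above the bench and flared to about 23 mm wide inside, 29 mm outside. Origin on the bench below the tube's axis; z up; the steel hinge post (14 mm thick, 138 mm tall) stands at x = +58 mm in its frame, y = 0.
- tube_mouth (a point): centre of the glass tube's mouth, at rim height; axes as the grinder's
- plug (a joint): stiff white plug inside the tube that slides down when pushed with about 6 N and stays where left; 0 = its top lies 45 mm below the rim; value in m, growing downwards, up to 0.062. It starts at 0 to 0.01, so a pestle first stands with its collar 45 to 55 mm above the rim
- cover (a joint): flat steel swing cover lying 4 mm above the tube's rim (5 mm thick, disc 42 mm across, 95 mm long from the hinge); turns level with light friction, stays where left. 0 = over the mouth, arm along the grinder's -x from the hinge; grows (rad, to 1.9) as the free end swings to the grinder's +y; starts at 0 to 0.2; clear of the mouth from about 0.8
- cover_pin (a point): top of the black upright pin on the cover's free end, 12 mm thick, standing 33 mm proud of the cover, 88 mm from the hinge axis; push the pin sideways to swing the cover
- cover_hinge (a point): on the cover's vertical hinge axis, at the cover's underside, 139 mm above the bench; axes as the grinder's
- stand: white drying stand, fixed: plate 50 x 190 mm whose top is 115 mm above the bench, three 24 mm holes in a row along its y at -60, 0, +60 mm, a pestle hanging by its collar in each (in any order). Origin on the bench below the middle hole; legs at y = +-91 mm
- pestle: the long slim pestle: steel shaft 12 mm thick and 100 mm long with a tapered tip, then a grey collar 32 mm across and 6 mm thick, then a round handle 18 mm thick and 39 mm tall; 145 mm in all, about 70 g. Origin at the tip's centre, z along the shaft towards the handle
- pestle_collar (a point): centre of the slim pestle's collar underside, 100 mm above the tip
- pestle_top (a point): centre of the flat end of the slim pestle's handle, 145 mm above the tip
- thick_pestle: another pestle, to be left: shaft 20 mm thick (too thick for the tube) and 90 mm long, same collar, round handle 30 mm thick and 39 mm tall; origin at its tip
- short_pestle: another pestle, to be left: shaft 12 mm thick but only 55 mm long, same collar, square handle 26 x 26 x 25 mm; origin at its tip
- bottle: amber bottle, bystander, 60 mm across, 180 mm tall; origin under its centre
- cylinder: clear measuring cylinder with a stopper, bystander, 30 mm across (foot 44 mm), 200 mm tall, close to the grinder; origin under its centre
- rack: orange tube rack, bystander, 75 x 150 x 45 mm, in front of the stand; origin under its centre, long along its y
- beaker: clear beaker, bystander, 60 mm across, 90 mm tall, behind the stand; origin under its centre
Things that resemble listed ones, but are neither listed nor needed, are in the scene too. Leave any blue, brown or red look-alike of the grinder alone.

How it is judged:
On the way, in this order (a step that is already met when the one before it is completed fails the run):
1. the cover is swung clear of the tube's mouth while the slim pestle still hangs in the stand (value of joint cover above 0.65 rad and distance of pestle from where it was at the start of the episode below 0.03 m), for 0.1 s.
2. the slim pestle stands in the tube on the plug, let go of, its collar still 25 to 70 mm above the rim (horizontal distance between pestle_collar and tube_mouth below 0.012 m and z of pestle_collar in the frame of tube_mouth between 0.025 and 0.07 m and contact force between the fingers and pestle below 0.05 N and linear speed of pestle below 0.03 m/s), for 0.2 s.
At the end, for the whole second after the job is handed in: the slim pestle stands in the tube with its collar within 4 mm of the rim and 6 mm of the tube's axis, upright within 0.1 rad and at rest; the cover is still aside (over 0.65 rad); the other two pestles are within 20 mm of where they hung (horizontal distance between pestle_collar and tube_mouth below 0.006 m and z of pestle_collar in the frame of tube_mouth between -0.004 and 0.004 m and angle between pestle's own z axis and vertical below 0.1 rad and linear speed of pestle below 0.02 m/s and value of joint cover above 0.65 rad and distance of each of thick_pestle, short_pestle from where it was at the start of the episode below 0.02 m); the robot touches nothing.
It fails at once if the bottle is tipped by over 0.4 rad or moved by over 30 mm (angle between bottle's own z axis and vertical above 0.4 rad or distance of bottle from where it was at the start of the episode above 0.03 m).
It fails at once if the cylinder is tipped by over 0.4 rad or moved by over 30 mm (angle between cylinder's own z axis and vertical above 0.4 rad or distance of cylinder from where it was at the start of the episode above 0.03 m).
It fails at once if the rack is tipped by over 0.4 rad or moved by over 30 mm (angle between rack's own z axis and vertical above 0.4 rad or distance of rack from where it was at the start of the episode above 0.03 m).
It fails at once if the beaker is tipped by over 0.4 rad or moved by over 30 mm (angle between beaker's own z axis and vertical above 0.4 rad or distance of beaker from where it was at the start of the episode above 0.03 m).
It also fails if it takes over 64 s, if anything falls off the work surface, if the arm or the gripper's body presses on something with over 40 N, if the wrist force passes 120 N, or if a joint passes its speed limit or range.

## Robot

A 6-joint arm with a two-finger parallel gripper is mounted at the origin on the work surface. World frame = base frame: x ahead of the robot, y to its left, z up, the work surface at z = 0. Lengths are in m, angles in rad, forces in N, time in s.
With the tool pointing down it reaches from about 0.225 to 0.875 m from the base axis. Payload 3.4 kg.
Tool frame: the origin (TCP) lies where the fingers leave the gripper's body, on its centre line; the fingertips stand 73 mm ahead of it and the grasp point (between the pads) lies 54 mm ahead of it (manip.pinch_z is the distance from the TCP to the grasp point, in m); z points along the fingers, y is the line along which they close (so a half turn about z gives the same grasp; the last joint's range is limited). The gripper opens to 85 mm and grips with 20 to 120 N. Pads are 22 mm wide; open, the fingers measure 114 mm over their backs; the gripper's body (76 mm by 85 mm) begins 54 mm behind the grasp point. The pads swing forward as they close: fully open they stand 13 mm farther back than shut.
Start: joints at [-1.364, 0.276, 1.505, -0, 1.361, -0.121], TCP at [0.185, -0.544, 0.304] pointing down, gripper open.
Joint ranges: [-2.89, 2.89], [-0.75, 2.08], [0.22, 2.7], [-1.18, 4.32], [0.11, 2.71], [-2.7, 2.7]. Speed limits (rad/s): [2.57, 2.57, 3.14, 3.14, 3.14, 3.14].

## Interface

Orientations are given as a unit quaternion [w, x, y, z].
In Python, from rig import readout, imaging, manip gives the robot as it stands. The module is installed in compiled form; this text tells all that it offers.
- The arm moves only by the tool servo_tool, never from a script. Its argument "moves" is a list of rows, each an object with "dp": the shift along the tool's x, y, z in units of 0.2 m (1.0 is 0.2 m), a list of three; "delta_rot": the turn, a rotation vector about the tool's x, y, z in units of 0.1 rad (1.0 is 0.1 rad), a list of three; "fingers": the opening, from 0 (shut) to 1 (fully open). In form: [{"dp": [dx, dy, dz], "delta_rot": [wx, wy, wz], "fingers": fingers}, ...]. A call has 1 to 5 rows; each row shifts and turns the commanded pose from where the row before left it, along the tool's axes as they then stand; what a row does not reach is not made up. A row lasts 1/10 s, in which the tool goes at most 50 mm and 8.59 degrees, less where a joint would pass 70% of its speed; a pose out of reach is approached as far as the arm can. A call with a number of a shift or a turn outside -1 to 1 is refused whole. A call with a gripper value outside its range is refused whole. The fingers move at their own pace and stop on an object; "force" is the grip in N (left out, the last holds). Time passes only in rows, so rows that do not move let the fingers close. It gives the time, the measured TCP pose, the force, the opening and the grip force at its end, in the units of the state.
- readout.get_state(): the state, without advancing time (a new reading comes with each control period).
- imaging.get_image(name): name is "scene" or "top" or "wrist"; returns (picture, depth): 480x640x3 uint8, red, green, blue; 480x640 float32, m along the optical axis (not along the pixel's ray), 0 where there is no reading.
- imaging.calibration(name): a dict with "intrinsics" (3x3 intrinsics, pixels), "dist" ([k1, k2, p1, p2, k3] as OpenCV has them; the pictures are not rectified), "R" (3x3) and "t" (3): a world point X has camera coordinates R X + t; the wrist camera has in their place "hand_eye" (4x4, takes a point from camera to tool coordinates, whose origin is the TCP and whose axes are the flange's). Camera axes: x right, y down, z forward; pixel columns grow to the right and rows downward; lengths in m; the calibration is good to about 2 mm. A picture is of the moment at which its call begins: read the wrist's pose just before it. calibration takes no time and is no camera call.
- manip.sign_off(): hands the job in; it is judged then, once.
The state is a dict: "clock": time; "qpos": joint angles; "qd": joint speeds; "effort": joint torques, N m; "position": TCP position; "ee_rot": TCP orientation; "contact_force": force on the tool from outside, world axes, zero at the start; "moment": the same for the moment, N m; "width": finger opening in m; "gripper_force": force on a finger pad.
Only numpy, scipy, OpenCV 4.12 (cv2) and the standard library are available. Lean on these libraries where they do the work, as an engineer would, in place of code of your own. Each camera call takes 0.05 s, during which the arm holds its last target. There are 200 camera calls.

## Working session

There is one attempt and no reset: what is moved stays moved. The work goes in short steps, Python scripts to look and compute and a tool call to move; the robot and the scene stay as the last step left them, time stands still between calls to the robot, and variables do not carry over. Pictures are saved under pics/ and viewed, at most 10 in all, crops included, and the job is handed in when it is done.

Besides the shell and the picture viewer there is one more tool, called after "Emit:" as name(argument=value, ...) on one line, values as JSON. servo_tool: Moves the arm, as the interface text tells. Its arguments: {"type":"object","properties":{"moves":{"type":"array"},"force":{"type":"number"}},"required":["moves"]}

```bash
mkdir -p pics && cat > h.py <<'E'
import numpy as np, cv2
from rig import readout, imaging, manip
from scipy.spatial.transform import Rotation as Ro
def snap(n):
    s=readout.get_state(); im,d=imaging.get_image(n); c=imaging.calibration(n)
    np.savez(f'{n}.npz',im=im,d=d,p=s['position'],q=s['ee_rot']); return im,d
def load(n):
    z=np.load(f'{n}.npz'); c=imaging.calibration(n)
    K=np.array(c['intrinsics']);D=np.array(c['dist'],float)
    if n=='wrist':
        q=z['q']; T=np.eye(4);T[:3,:3]=Ro.from_quat([q[1],q[2],q[3],q[0]]).as_matrix();T[:3,3]=z['p']
        W=np.linalg.inv(T@np.array(c['hand_eye'])); R,t=W[:3,:3],W[:3,3]
    else: R,t=np.array(c['R']),np.array(c['t'])
    return z['im'],z['d'],K,D,R,t
def ray(n,u,v):
    im,d,K,D,R,t=load(n); x=cv2.undistortPoints(np.array([[[u,v]]],float),K,D)[0,0]
    return -R.T@t, R.T@np.array([x[0],x[1],1])
def onz(n,u,v,z):
    o,r=ray(n,u,v); return o+r*(z-o[2])/r[2]
def dep(n,u,v):
    d=load(n)[1]; o,r=ray(n,u,v); return o+r*d[int(round(v)),int(round(u))]
def proj(n,X):
    im,d,K,D,R,t=load(n); return cv2.projectPoints(np.array(X,float).reshape(-1,3),cv2.Rodrigues(R)[0],t,K,D)[0][:,0]
def save(n,im,k=1): cv2.imwrite(f'pics/{n}.png',cv2.cvtColor(cv2.resize(im,None,fx=k,fy=k,interpolation=cv2.INTER_CUBIC),cv2.COLOR_RGB2BGR))
E
python3 - <<'E'
from h import *
for n in('scene','top'): save(n+'0',snap(n)[0])
print(readout.get_state()); print(manip.pinch_z)
for n in('scene','top'):
  c=imaging.calibration(n);R=np.array(c['R']);print(n,-R.T@np.array(c['t']),R)
E
```

```text
{'clock': 0.1, 'qpos': array([-1.36403051e+00,  2.76500985e-01,  1.50604377e+00, -1.06445182e-05,
        1.36071890e+00, -1.21037283e-01]), 'qd': array([ 0.00015155, -0.0007048 , -0.00058592,  0.00045888,  0.00089105,
        0.00117732]), 'effort': array([ 1.09724395e-03, -4.17700946e+01, -2.46404833e+01, -2.16784761e-04,
        5.81844521e-03, -1.81237265e-07]), 'position': array([ 0.1850226 , -0.54401852,  0.30312883]), 'ee_rot': array([-8.34510597e-04,  9.86597657e-01,  1.63169742e-01, -4.10017117e-05]), 'contact_force': array([ 0.08277823, -0.02610495, -0.18454623]), 'moment': array([ 0.01885449, -0.05449048,  0.00465738]), 'gripper_force': 0.0, 'width': 0.0853442273419896}
0.0539
scene [1.26324585 0.47327905 0.81046848] [[-0.5956574   0.80311188 -0.01426764]
 [ 0.47790213  0.34006511 -0.80991683]
 [-0.64560191 -0.48925149 -0.58637118]]
top [ 0.38466689 -0.0808841   1.10075324] [[ 2.63910065e-02 -9.99651491e-01 -6.40804038e-04]
 [-9.87742807e-01 -2.59779521e-02 -1.53913263e-01]
 [ 1.53842976e-01  4.69487551e-03 -9.88084155e-01]]
```

View pics/scene0.png

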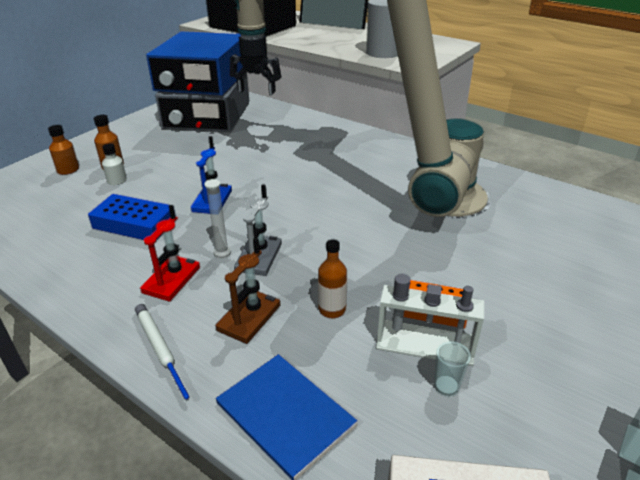

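View pics/top0.png

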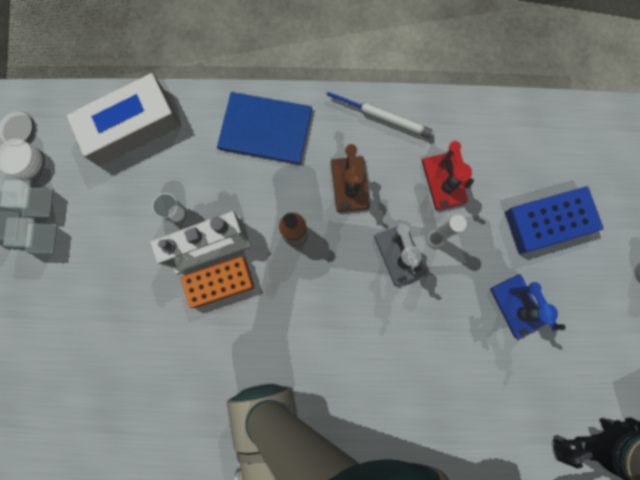

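```bash
python3 - <<'E'
from h import *
s=load('scene')[0];t=load('top')[0]
f=lambda im,x,y:cv2.resize(im[y:y+75,x:x+100],(400,300),interpolation=cv2.INTER_CUBIC)
save('c1',np.vstack([np.hstack([f(t,150,195),f(s,380,260)]),np.hstack([f(t,365,205),f(s,195,175)])]))
E
```

```text
(no output)
```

View pics/c1.png

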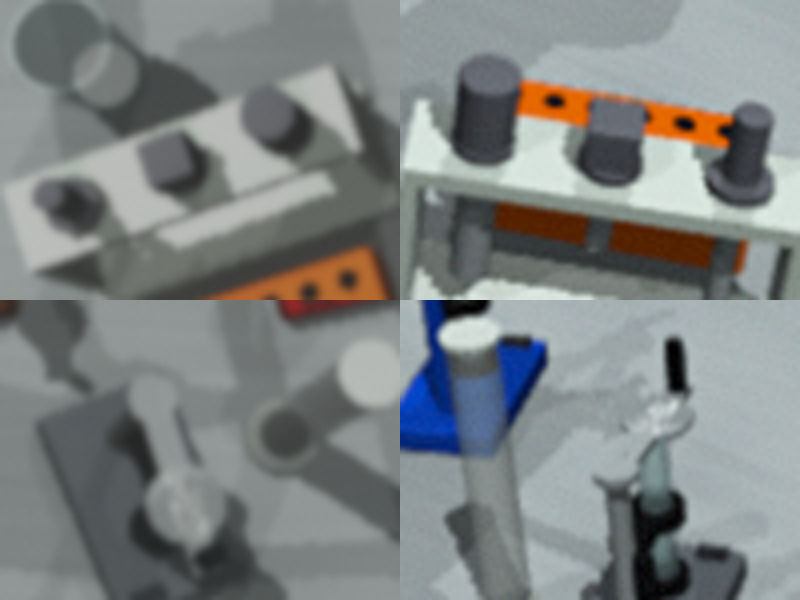

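```bash
python3 - <<'E'
from h import *
np.set_printoptions(precision=4,suppress=True)
T=lambda x,y,ox,oy:(ox+x/4,oy+y/4)
def tri(a,b):
    o1,r1=ray('top',*a);o2,r2=ray('scene',*b);r1/=np.linalg.norm(r1);r2/=np.linalg.norm(r2)
    s=np.linalg.lstsq(np.c_[r1,-r2],o2-o1,rcond=None)[0]
    p,q=o1+s[0]*r1,o2+s[1]*r2;return (p+q)/2,np.linalg.norm(p-q)
a=T(52,193,150,195);b=T(354,110,380,260)
print('slim top',onz('top',*a,.16),onz('scene',*b,.16),tri(a,b))
print('square top',onz('top',*T(165,157,150,195),.14),onz('scene',*T(218,115,380,260),.14))
print('thick',onz('top',*T(268,113,150,195),.16),onz('scene',*T(91,75,380,260),.16))
print('plate',[onz('top',*T(x,y,150,195),.115)[:2] for x,y in((5,185),(335,65),(362,145),(30,270))])
print('hinge',onz('top',*T(155,97,365,205),.144), onz('scene',*T(218,155,195,175),.144))
print('disc',onz('top',*T(185,205,365,205),.144), onz('scene',*T(265,110,195,175),.144))
print('pin',onz('scene',*T(275,41,195,175),.177),onz('scene',*T(284,90,195,175),.144))
P=onz('scene',*T(275,41,195,175),.177);print((proj('top',P)-[365,205])*4)
print('cyl',onz('top',*T(370,73,365,205),.2),'bottle',onz('top',291,219,.18))
print('base',[onz('top',*T(x,y,365,205),.02)[:2] for x,y in((40,128),(150,72))])
E
```

```text
slim top [0.5197 0.2563 0.16  ] [0.5205 0.2595 0.16  ] (array([0.5194, 0.258 , 0.1583]), np.float64(0.0023896139068532883))
square top [0.5433 0.2048 0.14  ] [0.5378 0.2024 0.14  ]
thick [0.5643 0.1469 0.16  ] [0.5684 0.1502 0.16  ]
plate [array([0.5298, 0.2986]), array([0.6003, 0.123 ]), array([0.5567, 0.1058]), array([0.4842, 0.2811])]
hinge [ 0.5648 -0.2402  0.144 ] [ 0.555  -0.2452  0.144 ]
disc [ 0.5084 -0.2558  0.144 ] [ 0.5044 -0.2545  0.144 ]
pin [ 0.4827 -0.2626  0.177 ] [ 0.4815 -0.2597  0.144 ]
[[210.7273 248.3133]]
cyl [ 0.5692 -0.3376  0.2   ] bottle [ 0.573 -0.007  0.18 ]
base [array([ 0.5678, -0.1931]), array([ 0.6031, -0.2579])]
```

Emit:
servo_tool(moves=[{"dp":[0.185,-0.0655,0],"delta_rot":[0,0,0],"fingers":0},{"dp":[0.185,-0.0655,0],"delta_rot":[0,0,0],"fingers":0},{"dp":[0.185,-0.0655,0],"delta_rot":[0,0,0],"fingers":0},{"dp":[0.185,-0.0655,0],"delta_rot":[0,0,0],"fingers":0},{"dp":[0.185,-0.0655,0],"delta_rot":[0,0,0],"fingers":0}])

```text
clock: 0.6
position: [0.3401, -0.4216, 0.3035]
ee_rot: [-0.0, 0.987, 0.163, -0.0]
contact_force: [0.5, -1.5, -0.4]
width: 0.0121
gripper_force: 0.0
```

Emit:
servo_tool(moves=[{"dp":[0.185,-0.0655,0],"delta_rot":[0,0,0],"fingers":0},{"dp":[0.185,-0.0655,0],"delta_rot":[0,0,0],"fingers":0},{"dp":[0.185,-0.0655,0],"delta_rot":[0,0,0],"fingers":0},{"dp":[0.185,-0.0655,0],"delta_rot":[0,0,0],"fingers":0},{"dp":[0.185,-0.0655,0],"delta_rot":[0,0,0],"fingers":0}])

```text
clock: 1.1
position: [0.4942, -0.2999, 0.3035]
ee_rot: [-0.0, 0.987, 0.163, -0.0]
contact_force: [0.1, -0.2, 0.3]
width: -0.0
gripper_force: 0.0
```

```bash
python3 - <<'E'
from h import *
np.set_printoptions(precision=4,suppress=True)
save('w1',snap('wrist')[0]);print(readout.get_state()['position'],imaging.calibration('wrist'))
print(proj('wrist',[[.482,-.262,.177],[.562,-.242,.144],[.509,-.265,.135]]))
E
```

```text
[ 0.4987 -0.2961  0.3034] {'intrinsics': array([[331.7182,   0.    , 320.3298],
       [  0.    , 331.7182, 237.1631],
       [  0.    ,   0.    ,   1.    ]]), 'dist': array([-0.0169,  0.    ,  0.    ,  0.    ,  0.    ]), 'hand_eye': array([[ 0.001 , -0.959 , -0.2834,  0.0719],
       [ 1.    ,  0.0011, -0.0001,  0.0015],
       [ 0.0005, -0.2834,  0.959 , -0.0704],
       [ 0.    ,  0.    ,  0.    ,  1.    ]])}
[[254.9119 256.7876]
 [268.095  121.7851]
 [279.7552 205.529 ]]
```

View pics/w1.png

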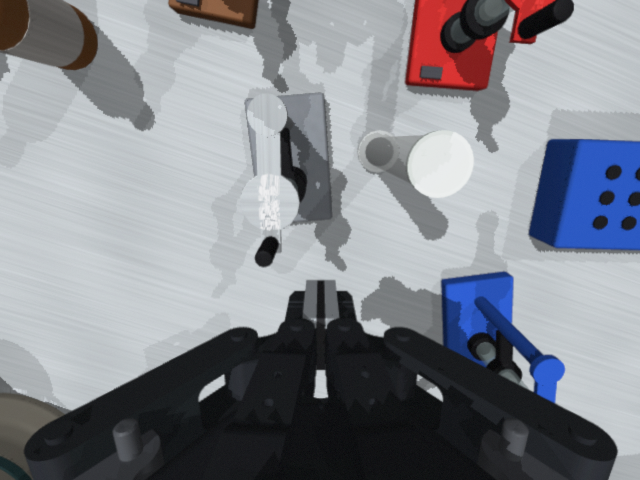

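```bash
python3 - <<'E'
from h import *
np.set_printoptions(precision=4,suppress=True)
print(readout.get_state()['position'],readout.get_state()['clock'])
for u,v,z in((264,259,.177),(267,115,.144),(270,202,.144),(441,164,.2)): print(u,v,onz('wrist',u,v,z))
print([onz('wrist',u,v,.02)[:2] for u,v in((325,94),(331,217))])
E
```

```text
[ 0.4987 -0.2961  0.3034] 1.15
264 259 [ 0.4824 -0.2678  0.177 ]
267 115 [ 0.5658 -0.2401  0.144 ]
270 202 [ 0.5112 -0.2583  0.144 ]
441 164 [ 0.5712 -0.3408  0.2   ]
[array([ 0.6048, -0.2684]), array([ 0.489 , -0.3153])]
```

Emit:
servo_tool(moves=[{"dp":[0,0,0.12],"delta_rot":[0,0,0],"fingers":0},{"dp":[0,0,0.12],"delta_rot":[0,0,0],"fingers":0},{"dp":[0,0,0.127],"delta_rot":[0,0,0],"fingers":0},{"dp":[-0.016,-0.032,0],"delta_rot":[0,0,0],"fingers":0},{"dp":[-0.016,-0.031,0],"delta_rot":[0,0,0],"fingers":0}])

```text
clock: 1.65
position: [0.4825, -0.291, 0.2302]
ee_rot: [-0.001, 0.987, 0.163, -0.001]
contact_force: [0.5, 0.2, 0.5]
width: 0.0002
gripper_force: 0.0
```

Emit:
servo_tool(moves=[{"dp":[-0.004,-0.07,0],"delta_rot":[0,0,0],"fingers":0},{"dp":[-0.004,-0.07,0],"delta_rot":[0,0,0],"fingers":0},{"dp":[0.021,-0.075,0],"delta_rot":[0,0,0],"fingers":0},{"dp":[0.022,-0.076,0],"delta_rot":[0,0,0],"fingers":0},{"dp":[0,0,0],"delta_rot":[0,0,0],"fingers":0}])

```text
clock: 2.15
position: [0.4707, -0.2313, 0.231]
ee_rot: [-0.001, 0.986, 0.164, 0.0]
contact_force: [-0.1, 0.2, 0.0]
width: 0.0002
gripper_force: 0.0
```

Emit:
servo_tool(moves=[{"dp":[0.061,-0.065,0],"delta_rot":[0,0,0],"fingers":0},{"dp":[0.062,-0.065,0],"delta_rot":[0,0,0],"fingers":0},{"dp":[0.048,-0.04,0],"delta_rot":[0,0,0],"fingers":0},{"dp":[0.05,-0.04,0],"delta_rot":[0,0,0],"fingers":0},{"dp":[0,0,0],"delta_rot":[0,0,0],"fingers":0}])

```text
clock: 2.65
position: [0.5001, -0.1787, 0.2304]
ee_rot: [-0.0, 0.986, 0.164, 0.0]
contact_force: [-0.1, -0.6, 0.4]
width: 0.0002
gripper_force: 0.0
```

Emit:
servo_tool(moves=[{"dp":[-0.1,0.04,0],"delta_rot":[0,0,0],"fingers":0},{"dp":[-0.1,0,-0.2],"delta_rot":[0,0,0],"fingers":0},{"dp":[-0.1,0,-0.2],"delta_rot":[0,0,0],"fingers":0},{"dp":[0,0,-0.1],"delta_rot":[0,0,0],"fingers":1},{"dp":[0,0,0],"delta_rot":[0,0,0],"fingers":1}])

```text
clock: 3.15
position: [0.4458, -0.2081, 0.3339]
ee_rot: [0.002, 0.987, 0.163, 0.003]
contact_force: [-0.2, -0.3, 0.5]
width: 0.0285
gripper_force: 0.0
```

```bash
python3 - <<'E'
from h import *
im=snap('wrist')[0];save('w2',im);print(readout.get_state()['position'],readout.get_state()['ee_rot'])
print(proj('wrist',[[.566,-.24,.144],[.512,-.262,.135]]))
E
```

```text
[ 0.44529174 -0.20746266  0.33169292] [0.00101114 0.98665229 0.16283386 0.00117201]
[[410.98782631  95.64712401]
 [406.9606893  174.83604762]]
```

View pics/w2.png

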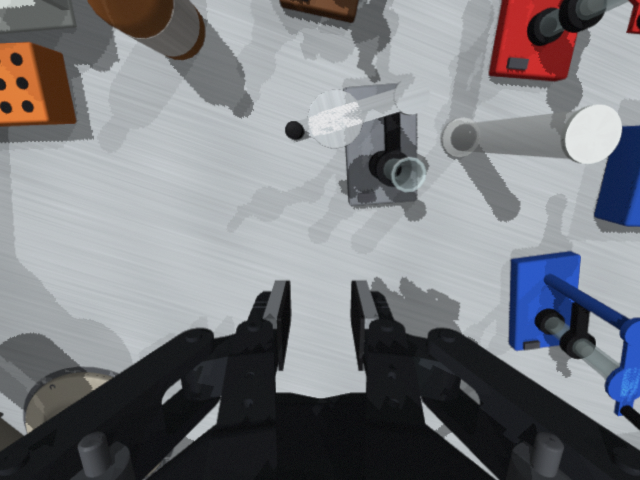

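Emit:
servo_tool(moves=[{"dp":[0.0736,-0.1387,0],"delta_rot":[0,0,-1],"fingers":1},{"dp":[0.06,-0.145,0],"delta_rot":[0,0,0],"fingers":1},{"dp":[0.06,-0.145,0],"delta_rot":[0,0,0],"fingers":1},{"dp":[0.06,-0.145,0],"delta_rot":[0,0,0],"fingers":1},{"dp":[0.06,-0.145,0],"delta_rot":[0,0,0],"fingers":1}])

```text
clock: 3.7
position: [0.4449, -0.049, 0.3284]
ee_rot: [-0.001, 0.977, 0.212, -0.002]
contact_force: [0.2, 0.4, 0.4]
width: 0.0855
gripper_force: 0.0
```

Emit:
servo_tool(moves=[{"dp":[0.06,-0.145,0],"delta_rot":[0,0,0],"fingers":1},{"dp":[0.06,-0.145,0],"delta_rot":[0,0,0],"fingers":1},{"dp":[0.06,-0.145,0],"delta_rot":[0,0,0],"fingers":1},{"dp":[0.06,-0.145,0],"delta_rot":[0,0,0],"fingers":1},{"dp":[0.06,-0.145,0],"delta_rot":[0,0,0],"fingers":1}])

```text
clock: 4.2
position: [0.4393, 0.1077, 0.3285]
ee_rot: [-0.0, 0.977, 0.212, -0.002]
contact_force: [0.7, -0.4, 0.3]
width: 0.0854
gripper_force: 0.0
```

Emit:
servo_tool(moves=[{"dp":[0.06,-0.145,0],"delta_rot":[0,0,0],"fingers":1},{"dp":[0.06,-0.145,0],"delta_rot":[0,0,0],"fingers":1},{"dp":[0.06,-0.145,0],"delta_rot":[0,0,0],"fingers":1},{"dp":[0,0,0],"delta_rot":[0,0,-1],"fingers":1},{"dp":[0,0,0],"delta_rot":[0,0,-1],"fingers":1}])

```text
clock: 4.7
position: [0.4359, 0.2015, 0.3282]
ee_rot: [-0.0, 0.95, 0.312, -0.002]
contact_force: [-0.2, -0.4, 0.3]
width: 0.0853
gripper_force: 0.0
```

Emit:
servo_tool(moves=[{"dp":[0,0,0],"delta_rot":[0,0,-1],"fingers":1},{"dp":[0,0,0],"delta_rot":[0,0,-1],"fingers":1},{"dp":[0,0,0],"delta_rot":[0,0,-1],"fingers":1},{"dp":[0,0,0],"delta_rot":[0,0,-1],"fingers":1},{"dp":[0,0,0],"delta_rot":[0,0,-1],"fingers":1}])

```text
clock: 5.2
position: [0.4361, 0.2005, 0.3283]
ee_rot: [-0.001, 0.844, 0.536, -0.002]
contact_force: [0.7, 0.1, -0.6]
width: 0.0857
gripper_force: 0.0
```

Emit:
servo_tool(moves=[{"dp":[0,0,0],"delta_rot":[0,0,-1],"fingers":1},{"dp":[0,0,0],"delta_rot":[0,0,-1],"fingers":1},{"dp":[0,0,0],"delta_rot":[0,0,-1],"fingers":1},{"dp":[0,0,0],"delta_rot":[0,0,-1],"fingers":1},{"dp":[0,0,0],"delta_rot":[0,0,-1],"fingers":1}])

```text
clock: 5.7
position: [0.4361, 0.2004, 0.3282]
ee_rot: [-0.001, 0.685, 0.729, -0.002]
contact_force: [0.8, -1.2, -0.0]
width: 0.0854
gripper_force: 0.0
```

Emit:
servo_tool(moves=[{"dp":[0,0,0],"delta_rot":[0,0,-1],"fingers":1},{"dp":[0,0,0],"delta_rot":[0,0,-1],"fingers":1},{"dp":[0,0,0],"delta_rot":[0,0,-1],"fingers":1},{"dp":[0,0,0],"delta_rot":[0,0,-0.5],"fingers":1},{"dp":[0,0,0],"delta_rot":[0,0,0],"fingers":1}])

```text
clock: 6.2
position: [0.4362, 0.2004, 0.3285]
ee_rot: [-0.001, 0.55, 0.835, -0.002]
contact_force: [0.3, 0.1, 0.9]
width: 0.0853
gripper_force: 0.0
```

```bash
python3 - <<'E'
from h import *
np.set_printoptions(precision=4,suppress=True)
im=snap('wrist')[0];save('w3',im);s=readout.get_state();print(s['position'],s['ee_rot'],2*np.arctan2(s['ee_rot'][2],s['ee_rot'][1]))
print(proj('wrist',[[.52,.258,.16],[.54,.2035,.14],[.566,.149,.16]]))
E
```

```text
[0.4363 0.2004 0.3288] [-0.0011  0.5499  0.8352 -0.0013] 1.977023476952883
[[457.2871 212.0388]
 [436.104  274.5221]
 [439.3505 350.6074]]
```

View pics/w3.png

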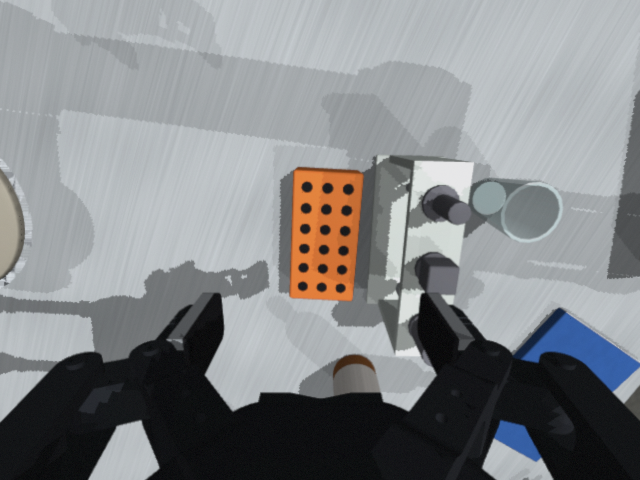

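Emit:
servo_tool(moves=[{"dp":[0.025,0.125,0],"delta_rot":[0,0,0],"fingers":1},{"dp":[0.025,0.125,0],"delta_rot":[0,0,0],"fingers":1},{"dp":[0.025,0.125,0],"delta_rot":[0,0,0],"fingers":1},{"dp":[0.024,0.124,0],"delta_rot":[0,0,0],"fingers":1},{"dp":[0,0,0],"delta_rot":[0,0,0],"fingers":1}])

```text
clock: 6.75
position: [0.5228, 0.2596, 0.3286]
ee_rot: [-0.0, 0.55, 0.835, -0.0]
contact_force: [-0.6, -0.7, -0.4]
width: 0.0854
gripper_force: 0.0
```

```bash
python3 - <<'E'
from h import *
np.set_printoptions(precision=4,suppress=True)
im=snap('wrist')[0];s=readout.get_state();print(s['position'])
u,v=proj('wrist',[[.52,.258,.16]])[0];print(u,v);u,v=int(u),int(v)
save('w4',im[v-60:v+60,u-80:u+80],5)
E
```

```text
[0.5212 0.2587 0.3288]
316.4700786672062 237.7640731790112
```

View pics/w4.png

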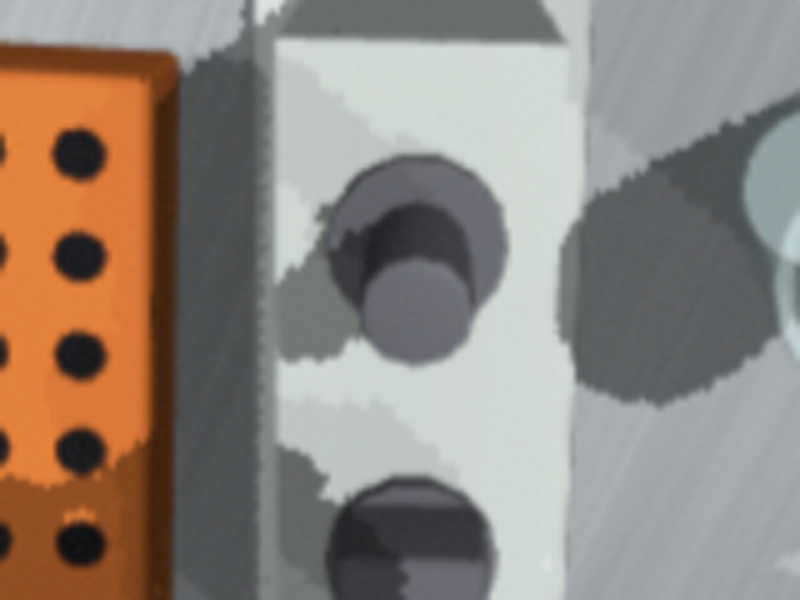

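Emit:
servo_tool(moves=[{"dp":[0,0.005,0.161],"delta_rot":[0,0,0],"fingers":1},{"dp":[-0.005,0,0.161],"delta_rot":[0,0,0],"fingers":1},{"dp":[0,0,0.161],"delta_rot":[0,0,0],"fingers":1},{"dp":[0,0,0.161],"delta_rot":[0,0,0],"fingers":1},{"dp":[0,0,0],"delta_rot":[0,0,0],"fingers":1}])

```text
clock: 7.3
position: [0.5181, 0.256, 0.1971]
ee_rot: [-0.003, 0.55, 0.835, -0.005]
contact_force: [-1.0, -0.3, -1.0]
width: 0.0853
gripper_force: 0.0
```

Emit:
servo_tool(moves=[{"dp":[0,0,0],"delta_rot":[0,0,0],"fingers":0},{"dp":[0,0,0],"delta_rot":[0,0,0],"fingers":0},{"dp":[0,0,0],"delta_rot":[0,0,0],"fingers":0},{"dp":[0,0,0],"delta_rot":[0,0,0],"fingers":0},{"dp":[0,0,0],"delta_rot":[0,0,0],"fingers":0}], force=50)

```text
clock: 7.8
position: [0.5223, 0.2577, 0.2029]
ee_rot: [0.001, 0.55, 0.835, 0.001]
contact_force: [-0.2, -0.8, 3.0]
width: 0.0164
gripper_force: 48.6
```

Emit:
servo_tool(moves=[{"dp":[0,0,0],"delta_rot":[0,0,0],"fingers":0},{"dp":[0,0,0],"delta_rot":[0,0,0],"fingers":0}])

```text
clock: 8.0
position: [0.5223, 0.2578, 0.2029]
ee_rot: [0.001, 0.55, 0.835, 0.001]
contact_force: [-1.0, -0.5, 5.2]
width: 0.0165
gripper_force: 48.7
```

Emit:
servo_tool(moves=[{"dp":[0,0,-0.08],"delta_rot":[0,0,0],"fingers":0},{"dp":[0,0,-0.15],"delta_rot":[0,0,0],"fingers":0},{"dp":[0,0,-0.22],"delta_rot":[0,0,0],"fingers":0},{"dp":[0,0,-0.22],"delta_rot":[0,0,0],"fingers":0},{"dp":[0,0,-0.22],"delta_rot":[0,0,0],"fingers":0}])

```text
clock: 8.5
position: [0.5215, 0.2575, 0.3811]
ee_rot: [-0.0, 0.55, 0.835, -0.0]
contact_force: [1.1, -0.3, -0.7]
width: 0.0165
gripper_force: 48.8
```

Emit:
servo_tool(moves=[{"dp":[-0.04,-0.02,0],"delta_rot":[0,0,0],"fingers":0},{"dp":[-0.08,-0.035,0],"delta_rot":[0,0,0],"fingers":0},{"dp":[-0.12,-0.055,0],"delta_rot":[0,0,0],"fingers":0},{"dp":[-0.12,-0.055,0],"delta_rot":[0,0,0],"fingers":0},{"dp":[-0.12,-0.055,0],"delta_rot":[0,0,0],"fingers":0}])

```text
clock: 9.0
position: [0.5184, 0.15, 0.3772]
ee_rot: [-0.001, 0.55, 0.835, -0.002]
contact_force: [0.1, -0.3, -0.3]
width: 0.0167
gripper_force: 48.9
```

Emit:
servo_tool(moves=[{"dp":[-0.12,-0.055,0],"delta_rot":[0,0,0],"fingers":0},{"dp":[-0.12,-0.055,0],"delta_rot":[0,0,0],"fingers":0},{"dp":[-0.12,-0.055,0],"delta_rot":[0,0,0],"fingers":0},{"dp":[-0.12,-0.055,0],"delta_rot":[0,0,0],"fingers":0},{"dp":[-0.12,-0.055,0],"delta_rot":[0,0,0],"fingers":0}])

```text
clock: 9.5
position: [0.5151, 0.0181, 0.3773]
ee_rot: [-0.002, 0.55, 0.835, -0.001]
contact_force: [0.5, 1.1, -0.4]
width: 0.0165
gripper_force: 48.9
```

Emit:
servo_tool(moves=[{"dp":[-0.12,-0.055,0],"delta_rot":[0,0,0],"fingers":0},{"dp":[-0.12,-0.055,0],"delta_rot":[0,0,0],"fingers":0},{"dp":[-0.12,-0.055,0],"delta_rot":[0,0,0],"fingers":0},{"dp":[-0.12,-0.055,0],"delta_rot":[0,0,0],"fingers":0},{"dp":[-0.12,-0.055,0],"delta_rot":[0,0,0],"fingers":0}])

```text
clock: 10.0
position: [0.5119, -0.1136, 0.3773]
ee_rot: [-0.002, 0.55, 0.835, -0.001]
contact_force: [0.2, -0.0, -0.7]
width: 0.0163
gripper_force: 48.9
```

Emit:
servo_tool(moves=[{"dp":[-0.12,-0.055,0],"delta_rot":[0,0,0],"fingers":0},{"dp":[-0.12,-0.055,0],"delta_rot":[0,0,0],"fingers":0},{"dp":[-0.12,-0.055,0],"delta_rot":[0,0,0],"fingers":0},{"dp":[-0.08,-0.03,0],"delta_rot":[0,0,0],"fingers":0},{"dp":[-0.04,-0.01,0],"delta_rot":[0,0,0],"fingers":0}])

```text
clock: 10.5
position: [0.5129, -0.2179, 0.378]
ee_rot: [-0.002, 0.551, 0.835, -0.0]
contact_force: [0.6, 0.5, -0.3]
width: 0.0168
gripper_force: 48.9
```

```bash
python3 - <<'E'
from h import *
np.set_printoptions(precision=4,suppress=True)
im=snap('wrist')[0];s=readout.get_state();print(s['position'],s['width'],s['gripper_force'])
snap('scene');snap('top')
a=im[150:390,160:480]
b=load('scene')[0][110:290,180:300]; 
save('w5',np.hstack([cv2.resize(a,None,fx=1.5,fy=1.5),cv2.resize(b,(240,360),interpolation=cv2.INTER_CUBIC)]))
print(proj('wrist',[[.512,-.262,.135]]))
E
```

```text
[ 0.5135 -0.2184  0.3783] 0.016241404762754152 48.926721811294556
[[302.8686 255.23  ]]
```

View pics/w5.png

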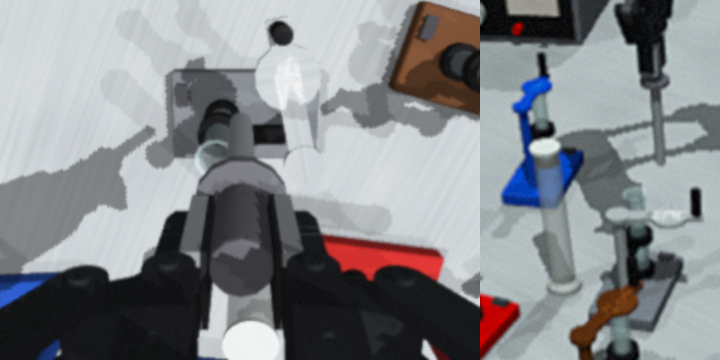

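```bash
python3 - <<'E'
from h import *
np.set_printoptions(precision=4,suppress=True)
z=np.load('wrist.npz');p=z['p'];q=z['q'];M=Ro.from_quat([q[1],q[2],q[3],q[0]]).as_matrix();print(p,M[:,2])
t=p+M@[0,0,.188];print('tip exp',t,proj('wrist',t),proj('scene',t),proj('top',t))
print('tube',onz('wrist',302,253,.135),proj('scene',[.512,-.262,.135]),proj('top',[.512,-.262,.135]))
a=load('scene')[0][150:240,215:305];u=proj('wrist',t)[0].astype(int)
b=load('wrist')[0][205:275,275:345];c=load('top')[0][215:275,380:440]
save('c6',np.hstack([cv2.resize(x,(266,266),interpolation=cv2.INTER_CUBIC) for x in(a,b,c)]))
E
```

```text
[ 0.5129 -0.2179  0.378 ] [-0.0029  0.0012 -1.    ]
tip exp [ 0.5124 -0.2177  0.19  ] [[320.631  230.4738]] [[269.866  191.7985]] [[396.2341 250.8718]]
tube [ 0.5103 -0.2602  0.135 ] [[256.918  206.2129]] [[413.421  255.1482]]
```

View pics/c6.png

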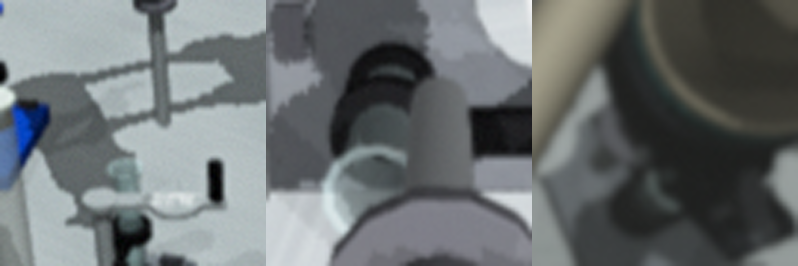

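```bash
python3 - <<'E'
from h import *
np.set_printoptions(precision=4,suppress=True)
def fit(im,u,v,n):
    g=cv2.cvtColor(im,cv2.COLOR_RGB2GRAY)[v-35:v+35,u-35:u+35]
    g=cv2.resize(g,None,fx=6,fy=6,interpolation=cv2.INTER_CUBIC)
    c=cv2.HoughCircles(g,cv2.HOUGH_GRADIENT,1,8,param1=60,param2=18,minRadius=50,maxRadius=125)
    for x,y,r in (c[0][:6] if c is not None else []): a,b=u-35+x/6,v-35+y/6; print(n,a,b,r/6,onz('wrist',a,b,.135)[:2])
z=np.load('wrist.npz'); fit(z['im'],305,257,'w5'); cur=dict(z)
im=cv2.cvtColor(cv2.imread('pics/w2.png'),cv2.COLOR_BGR2RGB)
np.savez('wrist.npz',im=im,d=cur['d'],p=np.array([.44529174,-.20746266,.33169292]),q=np.array([.00101114,.98665229,.16283386,.00117201]))
fit(im,408,175,'w2')
print(readout.get_state()['position'])
E
```

```text
w5 303.91666 254.41667 8.583333 [ 0.5126 -0.2608]
w5 304.58334 257.08334 11.283333 [ 0.5143 -0.2631]
w2 409.25 174.91667 17.866667 [ 0.5098 -0.2607]
w2 407.58334 175.75 16.300001 [ 0.5087 -0.2597]
w2 406.41666 174.41667 15.066667 [ 0.5094 -0.2584]
w2 409.91666 176.58333 19.416666 [ 0.5087 -0.2617]
w2 408.08334 173.75 17.949999 [ 0.5103 -0.2594]
w2 411.41666 175.41667 16.116667 [ 0.51   -0.2625]
[ 0.5136 -0.2161  0.3789]
```

Emit:
servo_tool(moves=[{"dp":[-0.05,-0.025,0],"delta_rot":[0,0,0],"fingers":0},{"dp":[-0.05,-0.025,0],"delta_rot":[0,0,0],"fingers":0},{"dp":[-0.05,-0.025,0],"delta_rot":[0,0,0],"fingers":0},{"dp":[-0.05,-0.025,0],"delta_rot":[0,0,0],"fingers":0},{"dp":[0,0,0],"delta_rot":[0,0,0],"fingers":0}])

```text
clock: 11.15
position: [0.5113, -0.2626, 0.3795]
ee_rot: [0.0, 0.55, 0.835, -0.0]
contact_force: [0.7, -0.2, -1.5]
width: 0.0162
gripper_force: 48.9
```

Emit:
servo_tool(moves=[{"dp":[0,0,0],"delta_rot":[0,0,0],"fingers":0},{"dp":[0,0,0],"delta_rot":[0,0,0],"fingers":0}])

```text
clock: 11.35
position: [0.5113, -0.2607, 0.3797]
ee_rot: [-0.0, 0.55, 0.835, 0.0]
contact_force: [-0.3, 0.4, -1.9]
width: 0.0165
gripper_force: 48.9
```

Emit:
servo_tool(moves=[{"dp":[0,0,0.08],"delta_rot":[0,0,0],"fingers":0},{"dp":[0,0,0.08],"delta_rot":[0,0,0],"fingers":0},{"dp":[0,0,0.04],"delta_rot":[0,0,0],"fingers":0},{"dp":[0,0,0.04],"delta_rot":[0,0,0],"fingers":0},{"dp":[0,0,0.04],"delta_rot":[0,0,0],"fingers":0}])

```text
clock: 11.85
position: [0.5115, -0.2609, 0.3236]
ee_rot: [0.0, 0.549, 0.835, -0.0]
contact_force: [0.1, 0.5, -1.0]
width: 0.0163
gripper_force: 48.9
```

Emit:
servo_tool(moves=[{"dp":[0,0,0.03],"delta_rot":[0,0,0],"fingers":0},{"dp":[0,0,0.03],"delta_rot":[0,0,0],"fingers":0},{"dp":[0,0,0],"delta_rot":[0,0,0],"fingers":0}])

```text
clock: 12.15
position: [0.5111, -0.2608, 0.3109]
ee_rot: [-0.001, 0.55, 0.835, -0.0]
contact_force: [-0.2, 0.7, -0.8]
width: 0.0164
gripper_force: 48.8
```

Tip is at z≈0.123, inside the mouth with no lateral force. Continuing down to the plug.

Emit:
servo_tool(moves=[{"dp":[0,0,0.03],"delta_rot":[0,0,0],"fingers":0},{"dp":[0,0,0.03],"delta_rot":[0,0,0],"fingers":0},{"dp":[0,0,0.03],"delta_rot":[0,0,0],"fingers":0},{"dp":[0,0,0.03],"delta_rot":[0,0,0],"fingers":0},{"dp":[0,0,0],"delta_rot":[0,0,0],"fingers":0}])

```text
clock: 12.65
position: [0.5114, -0.261, 0.2867]
ee_rot: [-0.0, 0.55, 0.835, 0.0]
contact_force: [1.6, -0.4, -2.5]
width: 0.0165
gripper_force: 48.8
```

Emit:
servo_tool(moves=[{"dp":[0,0,0.015],"delta_rot":[0,0,0],"fingers":0},{"dp":[0,0,0.015],"delta_rot":[0,0,0],"fingers":0},{"dp":[0,0,0],"delta_rot":[0,0,0],"fingers":0}])

```text
clock: 12.95
position: [0.5114, -0.2609, 0.2814]
ee_rot: [0.0, 0.55, 0.835, 0.0]
contact_force: [2.1, -0.5, -1.6]
width: 0.0167
gripper_force: 48.8
```

Emit:
servo_tool(moves=[{"dp":[-0.002,0.005,0.01],"delta_rot":[0,0,0],"fingers":0},{"dp":[0,0,0.01],"delta_rot":[0,0,0],"fingers":0},{"dp":[0,0,0],"delta_rot":[0,0,0],"fingers":0}])

```text
clock: 13.25
position: [0.5122, -0.2609, 0.2773]
ee_rot: [-0.0, 0.55, 0.835, -0.0]
contact_force: [-0.6, -0.7, -0.4]
width: 0.0164
gripper_force: 48.8
```

Emit:
servo_tool(moves=[{"dp":[0,0,0.01],"delta_rot":[0,0,0],"fingers":0},{"dp":[0,0,0.01],"delta_rot":[0,0,0],"fingers":0},{"dp":[0,0,0],"delta_rot":[0,0,0],"fingers":0}])

```text
clock: 13.55
position: [0.5123, -0.2609, 0.2734]
ee_rot: [-0.0, 0.55, 0.835, -0.0]
contact_force: [0.8, -0.9, -1.2]
width: 0.0166
gripper_force: 48.8
```

Emit:
servo_tool(moves=[{"dp":[0,0,0.01],"delta_rot":[0,0,0],"fingers":0},{"dp":[0,0,0],"delta_rot":[0,0,0],"fingers":0}])

```text
clock: 13.75
position: [0.5123, -0.2609, 0.2714]
ee_rot: [-0.0, 0.55, 0.835, -0.0]
contact_force: [0.7, -0.1, -0.7]
width: 0.0161
gripper_force: 48.8
```

Emit:
servo_tool(moves=[{"dp":[0,0,0.01],"delta_rot":[0,0,0],"fingers":0},{"dp":[0,0,0],"delta_rot":[0,0,0],"fingers":0}])

```text
clock: 13.95
position: [0.5123, -0.2609, 0.2695]
ee_rot: [-0.0, 0.55, 0.835, -0.0]
contact_force: [-0.6, -0.1, -2.0]
width: 0.0164
gripper_force: 48.8
```

Emit:
servo_tool(moves=[{"dp":[0,0,0.01],"delta_rot":[0,0,0],"fingers":0},{"dp":[0,0,0],"delta_rot":[0,0,0],"fingers":0}])

```text
clock: 14.15
position: [0.5125, -0.2609, 0.268]
ee_rot: [0.0, 0.55, 0.835, -0.0]
contact_force: [0.2, -0.2, 0.6]
width: 0.0161
gripper_force: 49.2
```

Emit:
servo_tool(moves=[{"dp":[0,0,0.005],"delta_rot":[0,0,0],"fingers":0},{"dp":[0,0,0],"delta_rot":[0,0,0],"fingers":0}])

```text
clock: 14.35
position: [0.5125, -0.261, 0.2674]
ee_rot: [0.001, 0.55, 0.835, -0.0]
contact_force: [0.1, -0.4, 4.9]
width: 0.0166
gripper_force: 49.4
```

Emit:
servo_tool(moves=[{"dp":[0,0,0],"delta_rot":[0,0,0],"fingers":0.4},{"dp":[0,0,0],"delta_rot":[0,0,0],"fingers":0.4},{"dp":[0,0,0],"delta_rot":[0,0,0],"fingers":0.5},{"dp":[0,0,0],"delta_rot":[0,0,0],"fingers":0.5},{"dp":[0,0,0],"delta_rot":[0,0,0],"fingers":0.5}])

```text
clock: 14.85
position: [0.5123, -0.2608, 0.2665]
ee_rot: [-0.0, 0.55, 0.835, -0.0]
contact_force: [0.2, -0.6, -0.6]
width: 0.0426
gripper_force: 0.0
```

Emit:
servo_tool(moves=[{"dp":[0,0,-0.1],"delta_rot":[0,0,0],"fingers":0.5},{"dp":[0,0,-0.15],"delta_rot":[0,0,0],"fingers":0.5},{"dp":[0,0,-0.15],"delta_rot":[0,0,0],"fingers":0.5},{"dp":[0,0,0],"delta_rot":[0,0,0],"fingers":0},{"dp":[0,0,0],"delta_rot":[0,0,0],"fingers":0}])

```text
clock: 15.35
position: [0.5124, -0.2609, 0.3472]
ee_rot: [0.001, 0.55, 0.835, -0.0]
contact_force: [1.0, 0.0, -0.5]
width: 0.0144
gripper_force: 0.0
```

```bash
python3 - <<'E'
from h import *
np.set_printoptions(precision=4,suppress=True)
a=snap('wrist')[0];b=snap('scene')[0];s=readout.get_state();print(s['position'],s['contact_force'])
print(proj('wrist',[.512,-.261,.2255]),proj('scene',[.512,-.261,.2255]))
save('w7',np.hstack([a[150:390,160:480],cv2.resize(b[130:270,190:310],(206,240),interpolation=cv2.INTER_CUBIC)]),1.5)
E
```

```text
[ 0.5119 -0.2606  0.3455] [ 0.5031 -0.6157 -0.6005]
[[319.8767 258.4612]] [[254.154  172.2194]]
```

View pics/w7.png

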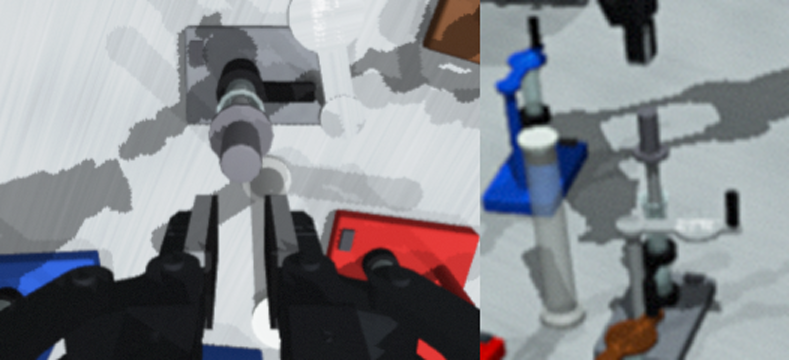

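Emit:
servo_tool(moves=[{"dp":[0,0,0.08],"delta_rot":[0,0,0],"fingers":0},{"dp":[0,0,0.06],"delta_rot":[0,0,0],"fingers":0},{"dp":[0,0,0.04],"delta_rot":[0,0,0],"fingers":0},{"dp":[0,0,0.03],"delta_rot":[0,0,0],"fingers":0},{"dp":[0,0,0],"delta_rot":[0,0,0],"fingers":0}])

```text
clock: 15.95
position: [0.512, -0.2607, 0.3034]
ee_rot: [-0.001, 0.55, 0.835, -0.0]
contact_force: [-0.6, 0.6, -0.1]
width: 0.0
gripper_force: 0.0
```

Emit:
servo_tool(moves=[{"dp":[0,0,0.02],"delta_rot":[0,0,0],"fingers":0},{"dp":[0,0,0.02],"delta_rot":[0,0,0],"fingers":0},{"dp":[0,0,0.02],"delta_rot":[0,0,0],"fingers":0},{"dp":[0,0,0.02],"delta_rot":[0,0,0],"fingers":0},{"dp":[0,0,0],"delta_rot":[0,0,0],"fingers":0}])

```text
clock: 16.45
position: [0.5126, -0.261, 0.2892]
ee_rot: [0.001, 0.55, 0.835, -0.0]
contact_force: [-0.2, -0.4, 2.3]
width: 0.0
gripper_force: 1.2
```

Emit:
servo_tool(moves=[{"dp":[0,0,0.025],"delta_rot":[0,0,0],"fingers":0},{"dp":[0,0,0.025],"delta_rot":[0,0,0],"fingers":0},{"dp":[0,0,0.025],"delta_rot":[0,0,0],"fingers":0},{"dp":[0,0,0.025],"delta_rot":[0,0,0],"fingers":0},{"dp":[0,0,0.02],"delta_rot":[0,0,0],"fingers":0}])

```text
clock: 16.95
position: [0.5128, -0.2612, 0.2655]
ee_rot: [0.001, 0.55, 0.835, -0.0]
contact_force: [-0.5, 0.0, 5.4]
width: 0.0002
gripper_force: 2.7
```

Emit:
servo_tool(moves=[{"dp":[0,0,0.02],"delta_rot":[0,0,0],"fingers":0},{"dp":[0,0,0.01],"delta_rot":[0,0,0],"fingers":0},{"dp":[0,0,0],"delta_rot":[0,0,0],"fingers":0}])

```text
clock: 17.25
position: [0.5126, -0.261, 0.2591]
ee_rot: [0.0, 0.55, 0.835, -0.0]
contact_force: [-0.5, -0.3, 2.6]
width: 0.0003
gripper_force: 1.7
```

Emit:
servo_tool(moves=[{"dp":[0,0,0.01],"delta_rot":[0,0,0],"fingers":0},{"dp":[0,0,0.01],"delta_rot":[0,0,0],"fingers":0},{"dp":[0,0,0.005],"delta_rot":[0,0,0],"fingers":0},{"dp":[0,0,0],"delta_rot":[0,0,0],"fingers":0}])

```text
clock: 17.65
position: [0.5125, -0.261, 0.254]
ee_rot: [0.0, 0.55, 0.835, -0.0]
contact_force: [-0.2, 1.0, 5.3]
width: -0.0
gripper_force: 2.2
```

Emit:
servo_tool(moves=[{"dp":[0,0,0.008],"delta_rot":[0,0,0],"fingers":0},{"dp":[0,0,0],"delta_rot":[0,0,0],"fingers":0}])

```text
clock: 17.85
position: [0.5127, -0.2611, 0.2526]
ee_rot: [0.001, 0.55, 0.835, -0.0]
contact_force: [-0.1, -0.2, 5.3]
width: -0.0001
gripper_force: 2.8
```

Emit:
servo_tool(moves=[{"dp":[0,0,0.008],"delta_rot":[0,0,0],"fingers":0},{"dp":[0,0,0],"delta_rot":[0,0,0],"fingers":0}])

```text
clock: 18.05
position: [0.5127, -0.2611, 0.2526]
ee_rot: [0.001, 0.55, 0.835, -0.0]
contact_force: [-0.6, 0.8, 13.1]
width: 0.0001
gripper_force: 6.3
```

Emit:
servo_tool(moves=[{"dp":[0,0,0.008],"delta_rot":[0,0,0],"fingers":0},{"dp":[0,0,0],"delta_rot":[0,0,0],"fingers":0}])

```text
clock: 18.25
position: [0.5126, -0.2611, 0.2525]
ee_rot: [0.002, 0.55, 0.835, -0.0]
contact_force: [-3.3, 1.7, 19.4]
width: 0.0002
gripper_force: 9.8
```

The pestle has hit a hard stop: TCP stays at 0.2525 (0.253 expected for the collar on the rim) while the force has risen to 19 N. Retreating.

Emit:
servo_tool(moves=[{"dp":[0,0,-0.05],"delta_rot":[0,0,0],"fingers":0},{"dp":[0,0,-0.15],"delta_rot":[0,0,0],"fingers":0},{"dp":[0,0,-0.2],"delta_rot":[0,0,0],"fingers":0},{"dp":[0,0,-0.1],"delta_rot":[0,0,0],"fingers":0},{"dp":[0,0,0],"delta_rot":[0,0,0],"fingers":0}])

```text
clock: 18.75
position: [0.5133, -0.2615, 0.3518]
ee_rot: [0.003, 0.55, 0.835, -0.0]
contact_force: [-0.9, 0.0, -0.5]
width: -0.0001
gripper_force: 0.0
```

```bash
python3 - <<'E'
from h import *
np.set_printoptions(precision=4,suppress=True)
im,d=snap('wrist');s=readout.get_state();print(s['position'],s['contact_force'])
# handle top: depth patch near the predicted pixel
u,v=proj('wrist',[.5125,-.261,.18])[0];print(u,v)
P=np.array([dep('wrist',a,b) for a in range(int(u)-25,int(u)+26) for b in range(int(v)-25,int(v)+26)])
m=(P[:,2]>.172)&(P[:,2]<.19);print(m.sum(),np.median(P[m],0),(P[m].min(0)+P[m].max(0))/2,np.ptp(P[m],axis=0))
# pin of the cover: black points at pin height
H,W=d.shape;Q=np.array([dep('wrist',a,b) for a in range(300,470,3) for b in range(60,300,3)])
m=(Q[:,2]>.158)&(Q[:,2]<.185)&(np.hypot(Q[:,0]-.566,Q[:,1]+.24)<.1)&(np.hypot(Q[:,0]-.5125,Q[:,1]+.261)>.03);print(m.sum(),np.median(Q[m],0) if m.any() else '')
E
```

```text
[ 0.5126 -0.261   0.3495] [-0.9331 -0.5153 -1.3113]
319.26765272433204 234.05698875323816Traceback (most recent call last):
  File "<stdin>", line 6, in <module>
  File "h.py", line 21, in dep
    d=load(n)[1]; o,r=ray(n,u,v); return o+r*d[int(round(v)),int(round(u))]
      ~~~~^^^
  File "h.py", line 8, in load
    z=np.load(f'{n}.npz'); c=imaging.calibration(n)
                                      ~~~~~~~~~~~~~~~~~~~^^^
ValueError: time passes only in moves, steps and waits
```

```bash
python3 - <<'E'
from h import *
np.set_printoptions(precision=4,suppress=True)
im,d,K,D,R,t=load('wrist')
vv,uu=np.mgrid[0:480,0:640];x=cv2.undistortPoints(np.c_[uu.ravel(),vv.ravel()].astype(float)[:,None],K,D)[:,0]
P=(np.c_[x,np.ones(len(x))]*d.reshape(-1,1)-t)@R
near=np.hypot(P[:,0]-.5125,P[:,1]+.261)<.03
m=near&(P[:,2]>.17)&(P[:,2]<.24);print('top',m.sum(),np.median(P[m],0),(P[m].min(0)+P[m].max(0))/2,np.ptp(P[m],axis=0))
r=np.hypot(P[:,0]-.566,P[:,1]+.24);m=~near&(P[:,2]>.160)&(P[:,2]<.19)&(r<.11)&(r>.06);print('pin',m.sum(),np.median(P[m],0))
E
```

```text
top 455 [ 0.5118 -0.2602  0.1802] [ 0.5122 -0.2614  0.1763] [0.0173 0.0174 0.0123]
pin 282 [ 0.5147 -0.1689  0.1769]
```

```bash
python3 -c "
from rig import manip;print(manip.sign_off())"
```

```text
the job is handed in; nothing more can be done
None
```

The job is handed in: the slim pestle stands in the tube with its collar home (handle top measured at 0.180 m, as expected) and the cover is aside at about 1.3 rad. I saw no contact with the bystanders or the other two pestles but took no final picture of them, and the hand-in gave no verdict.

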